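# Reset the bench power supply under its push-latch cover

## Robot

A 6-joint arm with a two-finger parallel gripper is mounted at the origin on the work surface. World frame = base frame: x ahead of the robot, y to its left, z up, the work surface at z = 0. Lengths are in m, angles in rad, forces in N, time in s.
With the tool pointing down it reaches from about 0.375 to 0.9 m from the base axis. Payload 3.1 kg.
Tool frame: the origin (TCP) lies at the centre of the arm's flange, where the gripper is bolted on; the fingertips stand 173 mm ahead of it and the grasp point (between the pads) lies 155 mm ahead of it (tip_extent is the distance from the TCP to the fingertips, in m); z points along the fingers, y is the direction in which the jaws open and shut (so a half turn about z gives the same grasp; the last joint's range is limited). The gripper opens to 85 mm and grips with 20 to 120 N. Pads are 22 mm wide; open, the fingers measure 114 mm over their backs; the gripper's body (76 mm by 85 mm) begins 54 mm behind the grasp point. The pads swing forward as they close: fully open they stand 13 mm farther back than shut.
Start: joints at [0.997, 0.527, 1.433, -0, 1.181, -0.178], TCP at [0.241, 0.577, 0.405] pointing down, gripper open.
Joint ranges: [-3.08, 3.08], [-0.75, 2.2], [0.22, 2.44], [-1.43, 4.57], [0, 2.65], [-2.85, 2.85]. Speed limits (rad/s): [2.79, 2.79, 3.14, 3.14, 3.14, 3.14].

## Interface

Orientations are given as a unit quaternion [x, y, z, w].
In Python, from station import sense, snapshot, sign_off, tip_extent gives the robot as it stands. The module is installed in compiled form; this text tells all that it offers.
- The arm moves only by the tool servo_tool, never from a script. Its argument "rows" is a list of rows, each a list of 3 entries, a list of its own where there are three numbers: the shift along the tool's x, y, z in mm, then the turn about the tool's z in degrees, then the opening, from -1 (shut) to 1 (fully open), so that 0 is half open. A call has 1 to 8 rows; each row is the pose to reach, as a shift and turn from the pose measured when the call began, along the tool's axes at that moment; what a row does not reach only later rows make up. A row lasts 1/10 s, in which the tool goes at most 50 mm and 8.59 degrees, less where a joint would pass 70% of its speed; a pose out of reach is approached as far as the arm can. A call with a gripper value outside its range is refused whole. The fingers move at their own pace and stop on an object; "force" is the grip in N (left out, the last holds). Time passes only in rows, so rows that repeat a pose let the fingers close. It gives the time, the measured TCP pose, the force and the opening at its end, in the units of the state.
- sense(): the state, without advancing time (a new reading comes with each control period).
- snapshot(name): name is "scene" or "top" or "wrist"; returns a dict with "image" (480x640x3 uint8, blue, green, red), "z_map" (480x640 float32, m along the optical axis (not along the pixel's ray), 0 where there is no reading), "vertical_fov" (degrees; the focal length in pixels is half the picture's height over the tangent of half this angle, whatever the lens; pixels are square), "cx", "cy" (the principal point, pixels), "cam_to_world" (4x4, takes a point from camera to world coordinates). Camera axes: x right, y down, z forward; pixel columns grow to the right and rows downward; lengths in m; the calibration is good to about 2 mm. The wrist camera is an equidistant fisheye: a pixel r from the principal point sees the ray r / f radians off the axis. A picture is of the moment at which its call begins.
- sign_off(): hands the job in, once; it reports no verdict.
The state is a dict: "t": time; "q": joint angles; "qd": joint speeds; "tau": joint torques, N m; "tcp_pos": TCP position; "tool_rot": TCP orientation; "force": force on the tool from outside, world axes, zero at the start; "ft_torque": the same for the moment, N m; "finger_gap": opening from 0.0 (shut) to 1.0 (fully open).
Only numpy, scipy, OpenCV 4.12 (cv2) and the standard library are available. Lean on these libraries where they do the work, as an engineer would, in place of code of your own. Each camera call takes 0.05 s, during which the arm holds its last target. There are 200 camera calls.

## Task

Press the power supply's closed grey cover down to its stop and let go, so that it pops fully open, then press the black reset button beneath it all the way in and release it. Finally push the cover over from its outer side and press it down to its stop again, so that when you let go it stays latched shut. Only touch and push with the fingertips: do not pry or lift the cover from below, and leave the voltage knob, meter, tray, jar and screwdriver alone.

Things in the scene. Friction and masses are not known exactly. Their poses are not given: they have to be found in the camera images.
- supply: Bench power supply, a flat cream-white box 190 mm (its x) by 240 mm (its y), deck (top) 70 mm above the table; it is fixed. Origin: centre of its underside on the table; x points to its rear, z up. Cover, reset button and voltage knob are on its deck. The cover is damped: moving it shut or down takes 2 to 4 N at its pressing point at 25 mm/s, but 7 N and more at 70 mm/s, before its stop is felt.
- hinge (a point): Middle of the cover's hinge axis, 94 mm above the table, 45 mm behind and 40 mm to the left (+y) of the supply's centre; fixed to the supply. Axes as the supply's: the hinge runs along y, the closed cover reaches from it towards -x. Hinge ears stand at 50 to 56 mm either side along y and rise 4 mm above the axis.
- cover (a joint): Cover angle, rad: 0 latched shut, level; 1.8 fully open (stop; leans 0.23 rad back past upright); -0.1 lower stop (front edge sinks 6 mm). Push-push latch: from 0, pressed beyond -0.08 and let go, it swings fully open by itself in about 1.5 s; from open, pushed down beyond -0.08 and let go, it latches at 0. In between it stays nowhere: a damped spring drives it open (about 2 N at the pressing point).
- cover_press (a point): Pressing point on the outer face of the cover, a flat grey plate 58 mm from hinge to front edge, 98 mm along the hinge and 5 mm thick (underside level with the hinge axis, outer face 5 mm above it). The point is marked by short ribs, mid-width, 40 mm from the hinge axis; it moves with the cover. z points out of the outer face, x to the hinge.
- reset_top (a point): Centre of the top of the reset button, a black round push button 26 mm across, on the deck under the cover, 37 mm in front of the hinge axis and in the middle of the cover's width. Two cheeks 16 mm high and 6 mm thick stand on the deck 50 mm either side of it along y.
- reset (a joint): Travel of the reset button, m: 0 out, 0.006 fully in (4 N); it springs back.
- volts (a joint): Turn of the black voltage knob (34 mm across) on the deck 75 mm to the right (-y) and 20 mm in front of the supply's centre, rad: 0 at the start; not to be turned.
- meter: Loose red multimeter lying flat, 150 by 78 by 41 mm, beside the supply. Origin: centre of its underside.
- tray: Loose red open parts tray with four compartments, 130 by 80 by 28 mm, beside the supply. Origin: centre of its underside.
- jar: Small loose amber jar, 34 mm across and 34 mm high, standing on the deck at the supply's front right. Origin: centre of its underside.
- driver: Loose screwdriver, 150 mm long, lying on the table beyond the tray or meter. Origin: underside of its middle.

How it is judged:
By the outcome, as a careful person would: the job done as asked, in the order asked, and still so for the second after the job is handed in, with the robot touching nothing.
It also fails if it takes over 48 s, if anything falls off the work surface, if the arm or the gripper's body presses on something with over 40 N, if the wrist force passes 120 N, or if a joint passes its speed limit or range.

## Working session

There is one attempt and no reset: what is moved stays moved. The work goes in short steps, Python scripts to look and compute and a tool call to move; the robot and the scene stay as the last step left them, time stands still between calls to the robot, and variables do not carry over. Pictures are saved under pics/ and viewed, about 8 in all and at most 12, crops included, and the job is handed in when it is done.

Besides the shell and the picture viewer there is one more tool, called as name(argument=value, ...) on one line, values as JSON. servo_tool: Moves the arm, as the interface text tells. Its arguments: {"type":"object","properties":{"rows":{"type":"array"},"force":{"type":"number"}},"required":["rows"]}

```bash
mkdir -p pics
cat > h.py <<'E'
import numpy as np, cv2
from station import sense, snapshot, sign_off, tip_extent
def snap(n,f):
    s=snapshot(n); cv2.imwrite('pics/'+f+'.png',s['image']); np.savez('pics/'+f+'.npz',**s); return s
def rays(s,uv):
    uv=np.atleast_2d(np.array(uv,float)); f=240/np.tan(np.radians(s['vertical_fov'])/2)
    d=np.c_[(uv[:,0]-s['cx'])/f,(uv[:,1]-s['cy'])/f,np.ones(len(uv))]
    T=np.array(s['cam_to_world']); return T[:3,3],d@T[:3,:3].T
def onplane(s,uv,z):
    o,d=rays(s,uv); return o+d*((z-o[2])/d[:,2])[:,None]
def depthpts(s):
    v,u=np.mgrid[:480,:640]; o,d=rays(s,np.c_[u.ravel(),v.ravel()]); z=np.array(s['z_map']).ravel()
    P=o+d*z[:,None]; P[z==0]=np.nan; return P.reshape(480,640,3)
E
python3 - <<'E'
from h import *
for n in('top','scene'):
    s=snap(n,n+'1'); print(n,s['vertical_fov'],np.round(s['cam_to_world'],3).tolist())
print(sense(),tip_extent)
E
```

```text
top 46.17561782072935 [[0.016, -0.999, 0.049, 0.503], [-1.0, -0.016, -0.001, -0.019], [0.002, -0.049, -0.999, 1.348], [0.0, 0.0, 0.0, 1.0]]
scene 46.16462271990069 [[-0.27, 0.819, -0.506, 1.087], [0.963, 0.231, -0.14, 0.135], [0.002, -0.525, -0.851, 0.923], [0.0, 0.0, 0.0, 1.0]]
{'t': 0.1, 'q': array([ 9.96517590e-01,  5.28403589e-01,  1.43381610e+00,  1.99731595e-05,
        1.18139293e+00, -1.78511155e-01]), 'qd': array([-0.00108388, -0.00211485, -0.00174192, -0.00047014, -0.00110485,
       -0.0012575 ]), 'tau': array([-5.78941163e-04, -4.43305707e+01, -1.78586537e+01, -3.03846664e-04,
        3.86328378e-03, -1.27573531e-05]), 'tcp_pos': array([0.24074858, 0.57642505, 0.40379911]), 'tool_rot': array([ 1.96598488e-01,  9.80483562e-01, -9.35883653e-04, -3.79827560e-04]), 'force': array([-0.17258561,  0.74172553,  0.62709722]), 'ft_torque': array([ 0.04166062, -0.0144407 , -0.02024061]), 'finger_gap': 0.9975938078710187} 0.1734
```

View pics/top1.png

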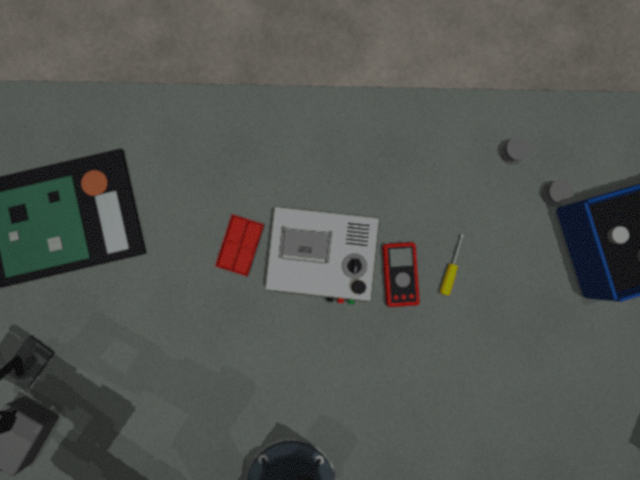

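View pics/scene1.png

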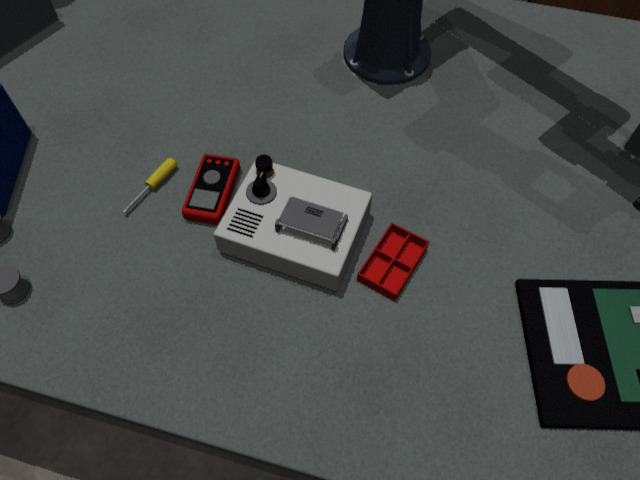

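Top view: supply at about (323,254), rear upwards. The grey cover is at (305,245), with its hinge at the upper edge, and the rib marks are at (305,248). The knob is at (355,266) and the jar at (358,287). The scene view agrees.

```bash
python3 - <<'E'
from h import *
class S(dict): pass
from scipy.spatial.transform import Rotation as R
for n in('top','scene'):
    s=dict(np.load(f'pics/{n}1.npz')); P=depthpts(s)
    m=((P[...,2]>.06)&(P[...,2]<.078)&(P[...,0]>.3)&(P[...,0]<.65)&(abs(P[...,1])<.2)).astype(np.uint8)
    g=s['image'].min(2); 
    mm=((P[...,2]>.055)&(P[...,2]<.12)&(P[...,0]>.3)&(P[...,0]<.65)&(abs(P[...,1])<.22)).astype(np.uint8)
    mm=cv2.morphologyEx(mm,cv2.MORPH_OPEN,np.ones((3,3)))
    nn,l,st,_=cv2.connectedComponentsWithStats(mm); k=1+np.argmax(st[1:,4])
    c=max(cv2.findContours((l==k).astype(np.uint8),0,1)[0],key=cv2.contourArea)[:,0]
    q=onplane(s,c,.07)
    r=cv2.minAreaRect(q[:,:2].astype(np.float32)*1000); b=cv2.boxPoints(r); print(n,'deck rect',r,b.tolist(),'z deck',np.nanmedian(P[m>0][:,2]))
    # cover: depth ~0.099
    mc=((P[...,2]>.092)&(P[...,2]<.106)&(l==k)).astype(np.uint8)
    nn,l2,st,ce=cv2.connectedComponentsWithStats(mc); k2=1+np.argmax(st[1:,4])
    v,u=np.nonzero(l2==k2); q=onplane(s,np.c_[u,v],.099)
    print('cover',st[k2],cv2.minAreaRect(q[:,:2].astype(np.float32)*1000),'z',np.median(P[l2==k2][:,2]))
    # ribs (dark) in cover
    gg=cv2.cvtColor(s['image'],6); x,y,w,h=st[k2][:4]
    cv2.imwrite(f'pics/c_{n}.png',cv2.resize(s['image'][y-35:y+h+35,x-40:x+w+65],None,fx=4,fy=4,interpolation=2)[:600,:800]); print('crop off',x-40,y-35)
    e=cv2.erode((l2==k2).astype(np.uint8),np.ones((7,7))); med=np.median(gg[e>0]); 
    v,u=np.nonzero((e>0)&(gg<med-15)); q=onplane(s,np.c_[u,v],.099); print('ribs',len(u),q[:,:2].mean(0)*1000)
E
python3 -c "
import cv2,numpy as np
a=cv2.imread('pics/c_top.png');b=cv2.imread('pics/c_scene.png')
H=max(a.shape[0],b.shape[0]);p=lambda i:cv2.copyMakeBorder(i,0,H-i.shape[0],0,0,0)
o=np.hstack([p(a),p(b)]);f=min(800/o.shape[1],600/o.shape[0]);cv2.imwrite('pics/both.png',cv2.resize(o,None,fx=f,fy=f))"
```

```text
top deck rect ((542.7291259765625, -63.89495849609375), (239.2322235107422, 190.0072784423828), 84.69253540039062) [[437.06829833984375, -174.21035766601562], [626.2609252929688, -191.78610229492188], [648.3899536132812, 46.420440673828125], [459.19732666015625, 63.996185302734375]] z deck 0.07007772730182205
cover [ 282  225   51   34 1224] ((565.5564575195312, -25.61864471435547), (111.3944320678711, 64.26889038085938), 83.7977066040039) z 0.09893336549080589
crop off 242 190
ribs 31 [552.61444722 -18.41793162]
scene deck rect ((541.4269409179688, -62.271240234375), (241.13372802734375, 209.1291046142578), 84.78245544433594) [[426.33160400390625, -172.8297119140625], [634.5941772460938, -191.84738159179688], [656.5222778320312, 48.2872314453125], [448.25970458984375, 67.30490112304688]] z deck 0.07039240527951296
cover [ 275  196   68   49 1759] ((568.1710815429688, -25.41607666015625), (111.8141860961914, 69.21947479248047), 84.7890396118164) z 0.09927525682894323
crop off 235 161
ribs 113 [550.49428984 -25.32069643]
```

View pics/both.png

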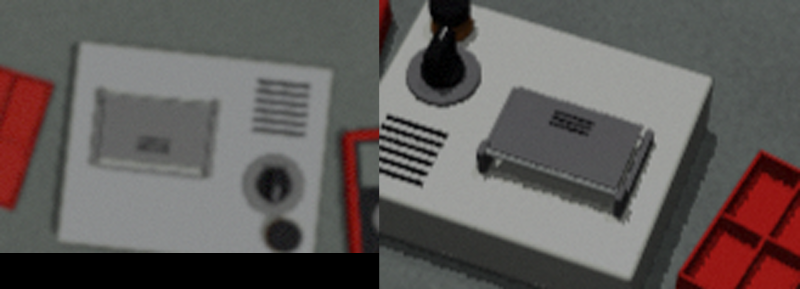

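servo_tool(rows=[[[-65,-55,0],-2,-1],[[-130,-110,0],-4,-1],[[-195,-164,10],-6,-1],[[-259,-218,20],-9,-1],[[-324,-272,30],-11,-1],[[-370,-311,40],-13,-1],[[-400,-340,50],-15,-1],[[-430,-362,60],-17.4,-1]], force=40)

```text
t: 0.9
tcp_pos: [0.4229, 0.2206, 0.3707]
tool_rot: [0.045, 0.999, -0.001, -0.0]
force: [1.5, 0.4, -0.1]
finger_gap: -0.0
```

```bash
cat >> h.py <<'E'
from scipy.spatial.transform import Rotation as Ro
O=np.array([.5425,-.064,0.]); Y=np.radians(-5.31); SR=Ro.from_euler('z',Y).as_matrix()
HG=O+SR@[.045,.040,.094]
def where(tip=.1734):
    "tip in hinge coordinates (mm), tool axes in supply frame"
    s=sense(); T=Ro.from_quat(s['tool_rot']).as_matrix(); p=s['tcp_pos']+T@[0,0,tip]
    print('t',round(s['t'],2),'tip rel hinge mm',np.round(SR.T@(p-HG)*1e3,1),'F sup',np.round(SR.T@s['force'],1),'gap',round(s['finger_gap'],3))
    return SR.T@T,SR.T@(p-HG)*1e3,s
def go(target):
    A,p,s=where(); print('tool shift',np.round(A.T@(np.array(target)-p),1),'yaw err deg',np.round(np.degrees(np.arctan2(A[0,1],A[1,1])),2))
E
python3 -c "
from h import *
print(HG); go([-40,0,25])"
```

```text
[ 0.59100866 -0.02833615  0.094     ]
t 0.9 tip rel hinge mm [-190.5  232.1  103.3] F sup [ 1.4  0.6 -0.1] gap -0.0
tool shift [-150.  -232.3   78.6] yaw err deg -0.14
```

servo_tool(rows=[[[-27,-40,10],0,-1],[[-54,-80,20],0,-1],[[-81,-120,35],0,-1],[[-108,-160,50],0,-1],[[-135,-200,65],0,-1],[[-150,-232,78],0,-1],[[-150,-232,78],0,-1],[[-150,-232,78],0,-1]])

```text
t: 1.7
tcp_pos: [0.551, -0.0248, 0.2921]
tool_rot: [0.046, 0.999, -0.0, -0.002]
force: [-0.5, -0.1, 0.6]
finger_gap: -0.001
```

Run:
```python
from h import *
go([-40,0,5])
a=snap('scene','s2')['image'][110:310,170:420]; w=snap('wrist','w2')['image']
cv2.imwrite('pics/v2.png',np.hstack([cv2.resize(a,(400,320)),cv2.resize(w,(400,320))]))
```

```text
t 1.7 tip rel hinge mm [-40.7  -0.4  24.7] F sup [-0.5 -0.2  0.6] gap -0.001
tool shift [-0.7  0.4 19.7] yaw err deg -0.0
```

View pics/v2.png

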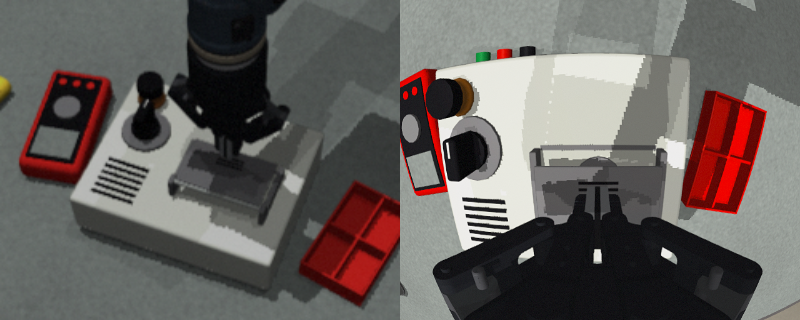

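The fingertips are over the rib marks, within 1 mm in both axes. Next I descend to just above the cover, then press at about 25 mm/s.

servo_tool(rows=[[[-0.7,0.4,8],0,-1],[[-0.7,0.4,15],0,-1],[[-0.7,0.4,18],0,-1],[[-0.7,0.4,20],0,-1],[[-0.7,0.4,22],0,-1],[[-0.7,0.4,23],0,-1],[[-0.7,0.4,23],0,-1]])

```text
t: 2.5
tcp_pos: [0.551, -0.0226, 0.2699]
tool_rot: [0.045, 0.999, -0.0, -0.001]
force: [-1.0, 2.4, 1.9]
finger_gap: 0.002
```

```bash
python3 -c "
from h import *
go([-40,0,1])"
```

```text
t 2.5 tip rel hinge mm [-40.9   1.8   2.5] F sup [-1.2  2.2  1.9] gap 0.002
tool shift [-0.9 -1.8  1.5] yaw err deg -0.17
```

servo_tool(rows=[[[0,0,1],0,-1],[[0,0,2],0,-1],[[0,0,3],0,-1],[[0,0,3],0,-1]])

```text
t: 2.9
tcp_pos: [0.5509, -0.0226, 0.2687]
tool_rot: [0.045, 0.999, -0.0, -0.001]
force: [-3.9, 1.2, 13.4]
finger_gap: -0.001
```

```bash
python3 -c "
from h import *
go([-40,0,1])"
```

```text
t 2.9 tip rel hinge mm [-40.8   1.8   1.3] F sup [-4.   0.8 13.4] gap -0.001
tool shift [-0.8 -1.8  0.3] yaw err deg -0.18
```

13 N, with the tip where the lower stop should be. Releasing up and forward.

servo_tool(rows=[[[5,0,-30],0,-1],[[20,0,-75],0,-1],[[30,0,-110],0,-1],[[30,0,-110],0,-1],[[30,0,-110],0,-1],[[30,0,-110],0,-1],[[30,0,-110],0,-1],[[30,0,-110],0,-1]])

```text
t: 3.7
tcp_pos: [0.5213, -0.0199, 0.3774]
tool_rot: [0.045, 0.999, -0.0, -0.002]
force: [-0.0, -0.3, 0.4]
finger_gap: -0.001
```

servo_tool(rows=[[[0,0,0],0,-1],[[0,0,0],0,-1],[[0,0,0],0,-1],[[0,0,0],0,-1],[[0,0,0],0,-1],[[0,0,0],0,-1],[[0,0,0],0,-1],[[0,0,0],0,-1]])

```text
t: 4.5
tcp_pos: [0.5213, -0.0199, 0.3775]
tool_rot: [0.045, 0.999, -0.0, -0.002]
force: [0.4, 0.5, -0.4]
finger_gap: 0.001
```

Run:
```python
from h import *
go([-40,0,0])
s=snap('scene','s3');t=snap('top','t3'); w=snap('wrist','w3')['image']
cv2.imwrite('pics/v3.png',np.hstack([cv2.resize(s['image'][110:310,170:420],(400,320)),cv2.resize(w,(400,320))]))
P=depthpts(s); Q=(P-HG)@SR*1000
# button: black pixels near (-37,0), z<0
g=s['image'].max(2); v,u=np.nonzero((g<45)&(abs(Q[...,0]+37)<22)&(abs(Q[...,1])<22)&(Q[...,2]<5)&(Q[...,2]>-23)); 
if len(u): print('btn',len(u),np.percentile(Q[v,u],[5,50,95],axis=0).round(1))
m=(abs(Q[...,1])<48)&(Q[...,2]>20)&(Q[...,2]<75)&(abs(Q[...,0])<30); print('cover',m.sum(),np.percentile(Q[m],[5,50,95],axis=0).round(1) if m.any() else '')
```

```text
t 4.5 tip rel hinge mm [-71.    1.8 110.1] F sup [ 0.4  0.5 -0.4] gap 0.001
tool shift [-31.4  -1.9 109.9] yaw err deg -0.17
btn 136 [[-45.5 -11.6 -21.4]
 [-36.4   1.1 -11.9]
 [-27.7  12.   -8.8]]
cover 497 [[ 10.7 -42.3  22.8]
 [ 14.8   1.4  45. ]
 [ 18.2  43.9  56.2]]
```

View pics/v3.png

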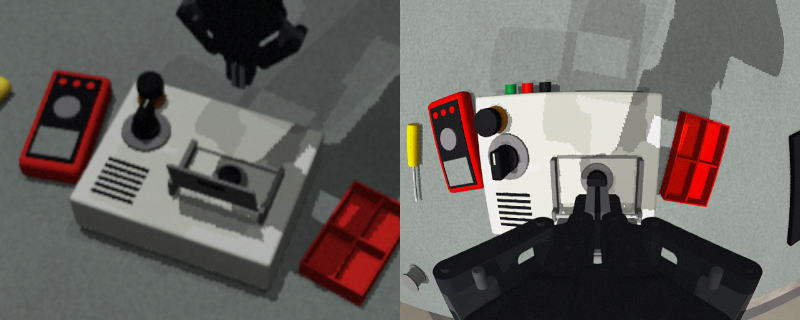

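The cover is fully open (outer face 11–18 mm behind the hinge axis). The button is at (−36, 0) mm with its top about −9 mm relative to the hinge. I'll press it slightly in front of centre to keep the gripper clear of the cover.

servo_tool(rows=[[[-15,-2,10],0,-1],[[-30,-2,35],0,-1],[[-31,-2,70],0,-1],[[-31,-2,95],0,-1],[[-31,-2,110],0,-1],[[-31,-2,114],0,-1],[[-31,-2,116],0,-1],[[-31,-2,116],0,-1]])

```text
t: 5.45
tcp_pos: [0.5518, -0.0248, 0.2618]
tool_rot: [0.045, 0.999, -0.0, -0.002]
force: [-0.4, 0.3, 0.0]
finger_gap: -0.001
```

```bash
python3 -c "
from h import *
go([-40,0,-16])"
```

```text
t 5.45 tip rel hinge mm [-39.9  -0.2  -5.6] F sup [-0.4  0.2  0. ] gap -0.001
tool shift [ 0.   0.2 10.4] yaw err deg -0.17
```

servo_tool(rows=[[[0,0,2],0,-1],[[0,0,4],0,-1],[[0,0,6],0,-1],[[0,0,8],0,-1],[[0,0,9],0,-1],[[0,0,9],0,-1]])

```text
t: 6.05
tcp_pos: [0.552, -0.0248, 0.253]
tool_rot: [0.045, 0.999, -0.0, -0.001]
force: [0.4, -0.3, 2.7]
finger_gap: -0.002
```

```bash
python3 -c "
from h import *
go([-40,0,-16])"
```

```text
t 6.05 tip rel hinge mm [-39.7  -0.3 -14.4] F sup [ 0.5 -0.3  2.7] gap -0.002
tool shift [0.3 0.3 1.6] yaw err deg -0.17
```

servo_tool(rows=[[[0,0,1],0,-1],[[0,0,2],0,-1],[[0,0,3],0,-1],[[0,0,4],0,-1],[[0,0,4],0,-1]])

```text
t: 6.55
tcp_pos: [0.552, -0.0248, 0.2495]
tool_rot: [0.045, 0.999, -0.0, -0.001]
force: [-1.9, 0.3, 6.1]
finger_gap: 0.001
```

```bash
python3 -c "
from h import *
go([-40,0,-16])"
```

```text
t 6.55 tip rel hinge mm [-39.7  -0.2 -17.9] F sup [-2.   0.1  6.1] gap 0.001
tool shift [ 0.3  0.2 -1.9] yaw err deg -0.17
```

servo_tool(rows=[[[0,0,1],0,-1],[[0,0,2],0,-1],[[0,0,3],0,-1],[[0,0,3],0,-1]])

```text
t: 6.95
tcp_pos: [0.5519, -0.0247, 0.2491]
tool_rot: [0.045, 0.999, -0.001, -0.001]
force: [-5.1, 1.7, 21.3]
finger_gap: 0.001
```

```bash
python3 -c "
from h import *
go([-40,0,-16])"
```

```text
t 6.95 tip rel hinge mm [-39.6  -0.3 -18.3] F sup [-5.2  1.2 21.3] gap 0.001
tool shift [ 0.4  0.3 -2.3] yaw err deg -0.19
```

Firm stop at 21 N, so the button is fully in. Release it and go over the top to behind the cover.

servo_tool(rows=[[[0,0,-15],0,-1],[[3,0,-50],0,-1],[[3,0,-95],0,-1],[[0,0,-115],0,-1],[[-30,0,-118],0,-1],[[-65,0,-118],0,-1],[[-90,0,-118],0,-1],[[-90,0,-118],0,-1]])

```text
t: 7.75
tcp_pos: [0.6443, -0.0332, 0.3665]
tool_rot: [0.045, 0.999, -0.001, 0.001]
force: [-0.5, -1.0, 0.0]
finger_gap: 0.003
```

Run:
```python
from h import *
go([45,0,38])
s=snap('scene','s4'); w=snap('wrist','w4')['image']
Q=(depthpts(s)-HG)@SR*1000; g=s['image'].max(2)
v,u=np.nonzero((g<45)&(abs(Q[...,0]+37)<14)&(abs(Q[...,1])<14)&(Q[...,2]<0)&(Q[...,2]>-23)); 
print('btn',len(u),np.percentile(Q[v,u],[5,50,95],axis=0).round(1) if len(u) else '')
cv2.imwrite('pics/v4.png',np.hstack([cv2.resize(s['image'][110:310,170:420],(400,320)),cv2.resize(w,(400,320))]))
```

```text
t 7.75 tip rel hinge mm [53.8 -0.2 99.1] F sup [-0.4 -1.   0. ] gap 0.003
tool shift [ 8.9  0.3 61.1] yaw err deg -0.19
btn 99 [[-44.3  -9.3 -16.9]
 [-34.8   2.4 -11.7]
 [-27.5  11.6  -9.7]]
```

View pics/v4.png

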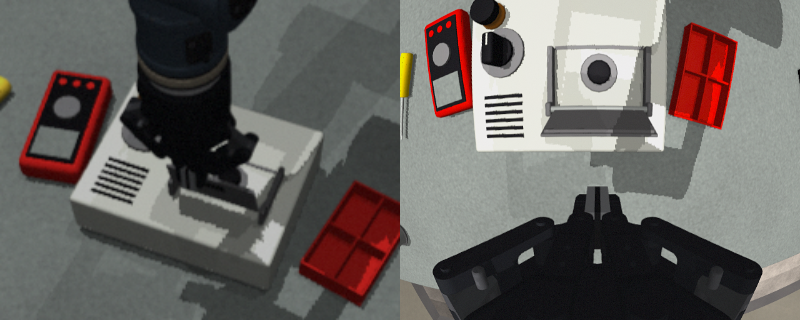

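The button is back out. The tip is behind the cover, so I descend and approach it.

servo_tool(rows=[[[8,0,20],0,-1],[[9,0,40],0,-1],[[9,0,55],0,-1],[[14,0,57],0,-1],[[18,0,57],0,-1],[[21,0,57],0,-1],[[21,0,57],0,-1]])

```text
t: 8.55
tcp_pos: [0.6197, -0.0306, 0.31]
tool_rot: [0.045, 0.999, -0.001, -0.002]
force: [0.3, 0.3, -0.4]
finger_gap: 0.005
```

```bash
python3 -c "
from h import *
go([16,0,44])"
```

```text
t 8.55 tip rel hinge mm [28.3  0.2 42.6] F sup [ 0.3  0.3 -0.4] gap 0.005
tool shift [12.3 -0.1 -1.4] yaw err deg -0.2
```

servo_tool(rows=[[[2.5,0,0],0,-1],[[5,0,0],0,-1],[[7.5,0,-1],0,-1],[[10,0,-2],0,-1],[[12.5,0,-2],0,-1],[[15,0,-3],0,-1],[[17.5,0,-3],0,-1],[[20,0,-3],0,-1]])

```text
t: 9.35
tcp_pos: [0.5997, -0.0288, 0.313]
tool_rot: [0.045, 0.999, -0.001, -0.002]
force: [2.1, -0.9, -1.4]
finger_gap: 0.002
```

```bash
python3 -c "
from h import *
go([3.5,0,45.7])"
```

```text
t 9.35 tip rel hinge mm [ 8.2  0.1 45.6] F sup [ 2.2 -0.7 -1.4] gap 0.002
tool shift [ 4.7 -0.1 -0.1] yaw err deg -0.2
```

servo_tool(rows=[[[2.5,0,0],0,-1],[[5,0,0],0,-1],[[7.5,0,0.5],0,-1],[[10,0,1],0,-1],[[12.3,0,1.8],0,-1],[[14.6,0,2.5],0,-1],[[17,0,3.2],0,-1],[[18.6,0,3.6],0,-1]])

```text
t: 10.15
tcp_pos: [0.5809, -0.0271, 0.3094]
tool_rot: [0.045, 0.999, -0.001, -0.002]
force: [1.8, 0.4, -1.4]
finger_gap: 0.001
```

```bash
python3 -c "
from h import *
go([-20.7,0,36.4]);go([-29.6,0,27.9])"
```

```text
t 10.15 tip rel hinge mm [-10.8   0.   42. ] F sup [ 1.7  0.6 -1.4] gap 0.001
tool shift [ 9.9 -0.   5.7] yaw err deg -0.2
t 10.15 tip rel hinge mm [-10.8   0.   42. ] F sup [ 1.7  0.6 -1.4] gap 0.001
tool shift [18.8  0.  14.2] yaw err deg -0.2
```

servo_tool(rows=[[[2.4,0,1.3],0,-1],[[4.9,0,2.7],0,-1],[[7.4,0,4.2],0,-1],[[9.7,0,5.7],0,-1],[[11.6,0,7.5],0,-1],[[13.6,0,9.4],0,-1],[[15.6,0,11.3],0,-1],[[17.4,0,13],0,-1]])

```text
t: 10.95
tcp_pos: [0.5634, -0.0256, 0.2963]
tool_rot: [0.045, 0.999, -0.001, -0.002]
force: [2.6, 0.2, 0.7]
finger_gap: 0.002
```

```bash
python3 -c "
from h import *
go([-35.3,0,19.6]);go([-38.7,0,12.5])"
```

```text
t 10.95 tip rel hinge mm [-28.2  -0.   28.9] F sup [2.5 0.4 0.7] gap 0.002
tool shift [7.  0.1 9.4] yaw err deg -0.2
t 10.95 tip rel hinge mm [-28.2  -0.   28.9] F sup [2.5 0.4 0.7] gap 0.002
tool shift [10.4  0.1 16.5] yaw err deg -0.2
```

servo_tool(rows=[[[1.6,0,2],0,-1],[[3.2,0,4],0,-1],[[4.8,0,6],0,-1],[[6.2,0,8.2],0,-1],[[7.4,0,10.4],0,-1],[[8.6,0,12.6],0,-1],[[9.6,0,15],0,-1],[[10.6,0,17.4],0,-1]])

```text
t: 11.75
tcp_pos: [0.553, -0.0247, 0.279]
tool_rot: [0.045, 0.999, -0.001, -0.001]
force: [3.0, -0.1, 3.3]
finger_gap: 0.002
```

```bash
python3 -c "
from h import *
go([-40.5,0,1.3])"
```

```text
t 11.75 tip rel hinge mm [-38.6  -0.2  11.6] F sup [3.  0.1 3.3] gap 0.002
tool shift [ 1.9  0.2 10.3] yaw err deg -0.2
```

servo_tool(rows=[[[1,0,2.3],0,-1],[[1.5,0,4.5],0,-1],[[2,0,6.5],0,-1],[[2,0,8.5],0,-1],[[2,0,10],0,-1],[[2,0,11],0,-1],[[2,0,11.5],0,-1],[[2,0,12],0,-1]])

```text
t: 12.55
tcp_pos: [0.5503, -0.0244, 0.2685]
tool_rot: [0.044, 0.999, -0.001, -0.002]
force: [-4.0, 1.1, 18.7]
finger_gap: 0.001
```

```bash
python3 -c "
from h import *
go([-40.5,0,1.3])"
```

```text
t 12.55 tip rel hinge mm [-41.5  -0.1   1.1] F sup [-4.1  0.7 18.7] gap 0.001
tool shift [-1.   0.1 -0.2] yaw err deg -0.22
```

At the stop again (19 N, same height as the first press). Releasing straight up, then checking.

servo_tool(rows=[[[0,0,-4],0,-1],[[0,0,-15],0,-1],[[0,0,-50],0,-1],[[0,0,-95],0,-1],[[0,0,-120],0,-1],[[0,0,-120],0,-1],[[0,0,-120],0,-1],[[0,0,-120],0,-1]])

```text
t: 13.35
tcp_pos: [0.55, -0.0241, 0.3871]
tool_rot: [0.044, 0.999, -0.0, -0.004]
force: [0.1, -0.5, 0.3]
finger_gap: -0.001
```

servo_tool(rows=[[[30,0,0],0,-1],[[60,0,0],0,-1],[[80,0,0],0,-1],[[80,0,0],0,-1],[[80,0,0],0,-1],[[80,0,0],0,-1],[[80,0,0],0,-1],[[80,0,0],0,-1]])

```text
t: 14.15
tcp_pos: [0.4711, -0.0172, 0.3875]
tool_rot: [0.044, 0.999, -0.0, -0.004]
force: [-0.3, -0.0, 0.0]
finger_gap: -0.003
```

Run:
```python
from h import *
where()
s=snap('scene','s5'); w=snap('wrist','w5')['image']
Q=(depthpts(s)-HG)@SR*1000
m=(abs(Q[...,1])<45)&(Q[...,0]<-5)&(Q[...,0]>-55)&(Q[...,2]>-8)&(Q[...,2]<60)
print('cover z',m.sum(),np.percentile(Q[m][:,2],[5,50,95]).round(1),'slope',np.polyfit(Q[m][:,0],Q[m][:,2],1))
cv2.imwrite('pics/v5.png',np.hstack([cv2.resize(s['image'][110:310,170:420],(400,320)),cv2.resize(w,(400,320))]))
```

```text
t 14.15 tip rel hinge mm [-121.7   -0.2  120.1] F sup [-0.3 -0.   0. ] gap -0.003
cover z 1219 [3.1 5.6 7.9] slope [-0.00546773  5.38881973]
```

View pics/v5.png

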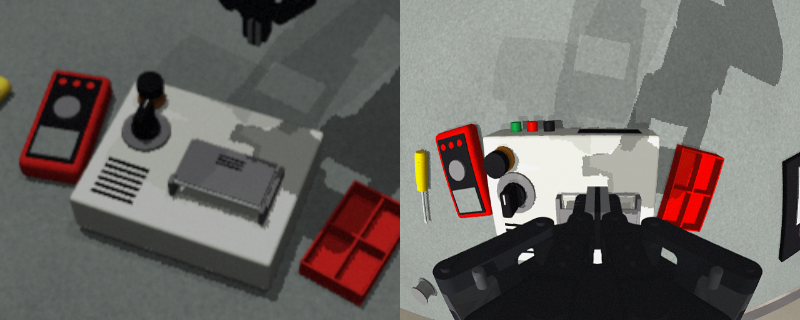

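The cover lies level (slope −0.005, outer face 5.5 mm above the axis) 1.6 s after release. The knob, jar, meter and tray look unmoved.

```bash
python3 -c "
from h import *
print(sign_off())"
```

```text
the job is handed in; nothing more can be done
None
```

The job is done and handed in at about 14 s on the robot's clock, with the cover latched shut and the gripper clear of everything.

- **Opening:** I pressed the closed cover to its stop (about 13 N). After I let go it swung fully open, confirmed by picture and depth.
- **Reset button:** I pressed it to a firm stop at about 21 N, after 8–9 mm of tip movement by my measured heights. That is more than the stated 6 mm travel, a difference I put down to depth error on the button top. After release the depth picture showed it sprung back out.
- **Closing:** I pushed the cover over from its outer side at about 25 mm/s, with contact forces of 2–5 N. I then pressed it to its stop (about 19 N, at the same height as the first press) and let go.

**Last checks:** 1.6 s after release the cover lay level, with a slope of −0.005 and its outer face about 5.5 mm above the hinge axis. In the final picture the knob, jar, meter and tray looked unmoved. The screwdriver was only partly in view, but the arm never went near it. No check failed.

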